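# Clip the round reference paddle onto the snap hook

## Robot

A 6-joint arm with a two-finger parallel gripper is mounted at the origin on the work surface. World frame = base frame: x ahead of the robot, y to its left, z up, the work surface at z = 0. Lengths are in m, angles in rad, forces in N, time in s.
With the tool pointing down it reaches from about 0.35 to 0.975 m from the base axis. Payload 4.9 kg.
Tool frame: the origin (TCP) lies at the very end of the fingers, on their centre line; the grasp point (between the pads) lies 19 mm behind it (manip.hold_point_z is the distance from the TCP to the grasp point, in m); z points along the fingers, x is the direction in which the jaws open and shut, and the axes are right-handed (so a half turn about z gives the same grasp; the last joint's range is limited). The gripper opens to 85 mm and grips with 20 to 120 N. Pads are 22 mm wide; open, the fingers measure 114 mm over their backs; the gripper's body (76 mm by 85 mm) begins 54 mm behind the grasp point. The pads swing forward as they close: fully open they stand 13 mm farther back than shut.
Start: joints at [1.118, 0.053, 1.613, -0, 1.476, -0.119], TCP at [0.205, 0.59, 0.231] pointing down, gripper open.
Joint ranges: [-3.01, 3.01], [-1.01, 2.22], [0.06, 2.58], [-1.02, 4.17], [0.09, 2.62], [-3.14, 3.14]. Speed limits (rad/s): [2.57, 2.57, 3.14, 3.14, 3.14, 3.14].

## Interface

Orientations are given as a unit quaternion [w, x, y, z].
In Python, from plant import manip gives the robot as it stands.
- The arm moves only by the shell command python3 -m handwheel 'ROWS' [OPENING]. ROWS is JSON, a list of rows, each an object of numbers: "dx", "dy", "dz": the shift along the tool's x, y, z in m; "ax", "ay", "az": the turn, a rotation vector about the tool's x, y, z in rad. In form: [{"dx": .., "dy": .., "dz": .., "ax": .., "ay": .., "az": ..}, ...]. A call has 1 to 5 rows; each row is the pose to reach, as a shift and turn from the pose commanded when the call began, along the tool's axes at that moment; what a row does not reach only later rows make up. A row lasts 1/8 s, in which the tool goes at most 62.5 mm and 10.7 degrees, less where a joint would pass 70% of its speed; a pose out of reach is approached as far as the arm can. A call with a gripper value outside its range is refused whole. OPENING is the closure in counts, from 0 (fully open) to 255 (shut), set as the call begins (- or left out, the last holds). The fingers move at their own pace and stop on an object; the grip force is fixed at half the most. Time passes only in rows, so rows that repeat a pose let the fingers close. It gives the time, the measured TCP pose, the force and the opening at its end, in the units of the state.
- manip.state(): the state, without advancing time (a new reading comes with each control period).
- manip.grab_frame(name): name is "scene" or "top" or "wrist"; returns a dict with "image" (384x512x3 uint8, blue, green, red), "z_map" (384x512 float32, m along the optical axis (not along the pixel's ray), 0 where there is no reading), "K" (3x3 intrinsics, pixels), "k1" (the pictures are not rectified: a ray, as slopes to the right and down, at radius r is drawn at 1 + k1 r^2 times it, then the intrinsics apply), "xyz" and "rotation" of the camera in the world. Camera axes: x right, y up, looking along -z (the intrinsics and any distortion apply to the point x, -y, -z); pixel columns grow to the right and rows downward; lengths in m; the calibration is good to about 2 mm. A picture is of the moment at which its call begins.
- manip.job_done(): hands the job in, once; it reports no verdict.
The state is a dict: "time": time; "joint_pos": joint angles; "joint_vel": joint speeds; "joint_efforts": joint torques, N m; "tool_pos": TCP position; "tool_rot": TCP orientation; "contact_force": force on the tool from outside, world axes, zero at the start; "ft_torque": the same for the moment, N m; "gripper_width": opening from 0.0 (shut) to 1.0 (fully open).
Only numpy, scipy, OpenCV 4.12 (cv2) and the standard library are available. Lean on these libraries where they do the work, as an engineer would, in place of code of your own. Each camera call takes 0.05 s, during which the arm holds its last target.

## Task

Clip the reference paddle with the round head onto the snap hook of the accessory stand: push its ring eye down between the hook's nose and the sprung gate until the gate snaps shut behind it, then let go so that the paddle hangs in the hook.

Things in the scene. Friction and masses are not known exactly. Their poses are not given: they have to be found in the camera images.
- round_ref_grip (a point): Middle of the grip fin of the round-headed paddle (about 80 g), which lies flat, fin up: a 64 mm metal disc, 6 mm thick; on its centre an upright black fin 32 mm long (x), 10 mm thick (y), 6 to 36 mm above the table; a ring eye at the +x end. This point: disc's axis, 24 mm above the underside. x points to the eye, z up. Not to be confused: a like paddle with a square head.
- round_ref_eye (a point): Centre of the round paddle's steel ring eye, 64 mm from the fin's middle along the paddle's x and 21 mm below it (3 mm above the underside). The ring lies in the disc's plane and is rigidly joined to it: round bar 6 mm thick, inside diameter 44 mm, outside 56 mm. Axes as the paddle's.
- hook_seat (a point): Bottom of the fixed snap hook's bend, on its 8 mm bar's centre line, 154 mm above the table. An upright J, open at the top; x runs from nose to shank, y across, z up. Bend radius 26 mm: nose upright at x -26 mm, its tip 63 mm above this point; shank at x +26; post at x +32, y +55, top 118 above, two cross bars to the shank. A level ring round the nose is past the gate 7 to 20 mm above this point.
- gate (a joint): Sprung gate of the hook, rad: 0 closed, grows as it swings down and inwards to the shank, at most 0.75. A straight 6 mm bar 59 mm long, sloping down at 45 degrees from its pivot (22 mm on the +x side of hook_seat, 96 mm above it) to the nose's inner side. The ring's far rim, pushed down with a few newtons, swings it by 0.3 to 0.6 rad; then it springs shut above the rim.
Things that resemble listed ones, but are neither listed nor needed, are in the scene too. What is shaped like the part that bears round_ref_grip but pink or purple is not meant.

How it is judged:
By the outcome, as a careful person would: the job done as asked, in the order asked, and still so for the second after the job is handed in, with the robot touching nothing.
It also fails if it takes over 45 s, if anything falls off the work surface, if the arm or the gripper's body presses on something with over 40 N, if the wrist force passes 120 N, or if a joint passes its speed limit or range.

## Working session

There is one attempt and no reset: what is moved stays moved. The work goes in short steps, Python scripts to look and compute and a shell command to move; the robot and the scene stay as the last step left them, time stands still between calls to the robot, and variables do not carry over. Pictures are saved under pics/ and viewed, and the job is handed in when it is done.

```bash
ls; mkdir -p pics; cat > h.py <<'E'
import numpy as np,cv2,pickle
from plant import manip
def grab(n,tag):
    f=manip.grab_frame(n); pickle.dump(f,open(f'pics/{tag}.pkl','wb')); cv2.imwrite(f'pics/{tag}.png',f['image']); return f
def load(tag): return pickle.load(open(f'pics/{tag}.pkl','rb'))
def ray(f,u,v):
    K=np.array(f['K']);d=np.array([f['k1'],0,0,0,0],float)
    p=cv2.undistortPoints(np.array([[[u,v]]],float),K,d,None,None,None,(3,100,1e-12)) if False else cv2.undistortPoints(np.array([[[u,v]]],float),K,d)
    x,y=p[0,0]; return np.array([x,-y,-1.0])
def pix(f,u,v,z=None):
    "depth point or intersect with world height z"
    R=np.array(f['rotation']);t=np.array(f['xyz']);r=R@ray(f,u,v)
    if z is None:
        d=f['z_map'][int(round(v)),int(round(u))]; return t+r*d
    return t+r*(z-t[2])/r[2]
def proj(f,P):
    R=np.array(f['rotation']);t=np.array(f['xyz']);c=R.T@(np.array(P)-t)
    x,y=c[0]/-c[2],-c[1]/-c[2]; s=1+f['k1']*(x*x+y*y);K=np.array(f['K'])
    return K[0,0]*x*s+K[0,2],K[1,1]*y*s+K[1,2]
def crop(f,u0,v0,u1,v1,k,tag):
    cv2.imwrite(f'pics/{tag}.png',cv2.resize(f['image'][v0:v1,u0:u1],None,fx=k,fy=k,interpolation=cv2.INTER_CUBIC))
E
python3 - <<'E'
from h import *
for n in('scene','top'):
    f=grab(n,n+'0'); print(n,f['xyz'],f['rotation'],f['K'],f['k1'])
print(manip.state(),manip.hold_point_z)
E
```

```text
pics
scene [0.88485809 0.31830623 0.89361597] [0.34853998 0.10624761 0.25345743 0.89609746] [[364.21889313   0.         259.18606071]
 [  0.         364.21889313 189.27079206]
 [  0.           0.           1.        ]] -0.06400972987496457
top [ 0.48886018 -0.01714109  1.00414603] [ 0.71371656  0.03003632 -0.02216293 -0.69943928] [[464.09691065   0.         256.94090122]
 [  0.         464.09691065 188.57805597]
 [  0.           0.           1.        ]] -0.09387156801593897
{'time': 0.1, 'joint_pos': array([ 1.11798382e+00,  5.33077780e-02,  1.61414323e+00, -3.12447409e-05,
        1.47599431e+00, -1.18976809e-01]), 'joint_vel': array([ 6.74990246e-04, -1.06754292e-03, -3.16974164e-03,  1.79210326e-04,
       -7.31989148e-05,  6.17178559e-04]), 'joint_efforts': array([ 1.38012783e-04, -3.94907105e+01, -3.71361351e+01, -7.80937648e-05,
        3.99779718e-03, -1.08001527e-05]), 'tool_pos': array([0.20454203, 0.58999269, 0.2301835 ]), 'tool_rot': array([ 4.57354270e-04,  8.14759292e-01,  5.79798619e-01, -8.05704280e-04]), 'contact_force': array([-0.14614424,  0.44564721,  0.76469336]), 'ft_torque': array([-0.00960813,  0.03910827, -0.03116429]), 'gripper_width': 0.9993457152082511} 0.0187
```

```bash
python3 - <<'E'
s=open('h.py').read()
s=s.replace("import numpy as np,cv2,pickle","import numpy as np,cv2,pickle\nfrom scipy.spatial.transform import Rotation as Ro\ndef q2R(q): return Ro.from_quat(np.array(q)[[1,2,3,0]]).as_matrix()")
s=s.replace("R=np.array(f['rotation'])","R=q2R(f['rotation'])")
s=s.replace(" if False else cv2.undistortPoints(np.array([[[u,v]]],float),K,d)","").replace("K,d,None,None,None,(3,100,1e-12)","K,d")
open('h.py','w').write(s)
E
cat h.py | sed -n 1,14p
```

```text
import numpy as np,cv2,pickle
from scipy.spatial.transform import Rotation as Ro
def q2R(q): return Ro.from_quat(np.array(q)[[1,2,3,0]]).as_matrix()
from plant import manip
def grab(n,tag):
    f=manip.grab_frame(n); pickle.dump(f,open(f'pics/{tag}.pkl','wb')); cv2.imwrite(f'pics/{tag}.png',f['image']); return f
def load(tag): return pickle.load(open(f'pics/{tag}.pkl','rb'))
def ray(f,u,v):
    K=np.array(f['K']);d=np.array([f['k1'],0,0,0,0],float)
    p=cv2.undistortPoints(np.array([[[u,v]]],float),K,d)
    x,y=p[0,0]; return np.array([x,-y,-1.0])
def pix(f,u,v,z=None):
    "depth point or intersect with world height z"
    R=q2R(f['rotation']);t=np.array(f['xyz']);r=R@ray(f,u,v)
```

View pics/scene0.png

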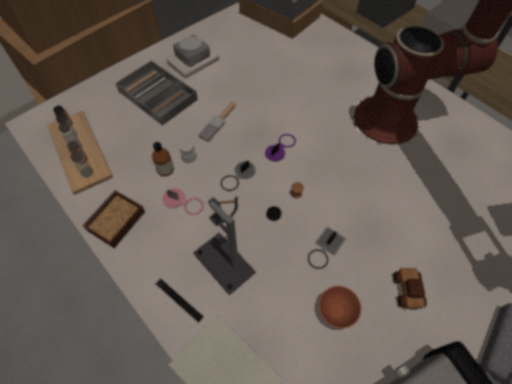

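View pics/top0.png

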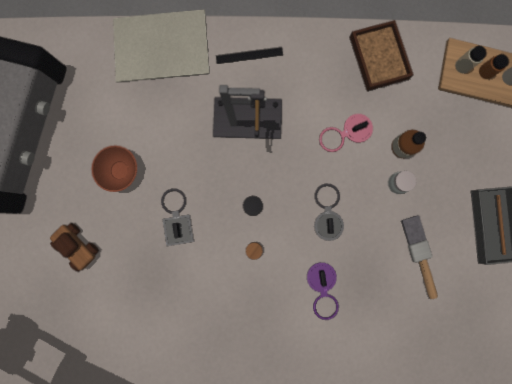

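Candidates in the top image are the grey round-headed paddle (329,226), the grey square-headed one (178,230), pink (358,128) and purple (321,277). By the description I want the grey round one. I'll check that in a crop.

```bash
python3 - <<'E'
from h import *
f=load('top0'); a=f['image'][165:255,285:375]; b=f['image'][70:160,205:295]
I=np.hstack([cv2.resize(x,None,fx=4.4,fy=4.4,interpolation=cv2.INTER_CUBIC) for x in(a,b)])
I=np.clip(I.astype(float)*1.7,0,255).astype(np.uint8)
cv2.imwrite('pics/c1.png',I)
g=load('scene0');c=g['image'][150:300,170:290]
cv2.imwrite('pics/c2.png',np.clip(cv2.resize(c,None,fx=4,fy=4,interpolation=cv2.INTER_CUBIC)*1.8,0,255).astype(np.uint8))
for n,u,v,z in [('disc',329,226,.006),('eye',327,195,.003),('fin',330,226,.036)]: print(n,pix(f,u,v,z),pix(f,u,v))
E
```

```text
disc [ 0.48511341 -0.16158036  0.006     ] [ 0.48523558 -0.15687077  0.03854554]
eye [ 0.55188524 -0.15697589  0.003     ] [ 0.55179566 -0.15677712  0.0044231 ]
fin [ 0.48526418 -0.15932733  0.036     ] [ 0.48526854 -0.15915524  0.03717175]
```

View pics/c1.png

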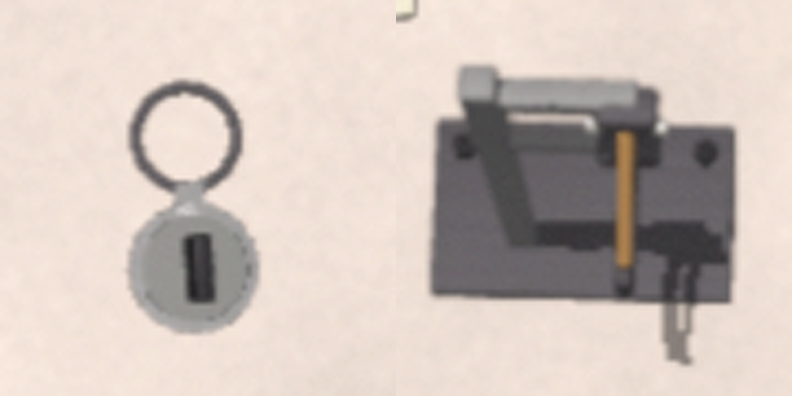

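View pics/c2.png

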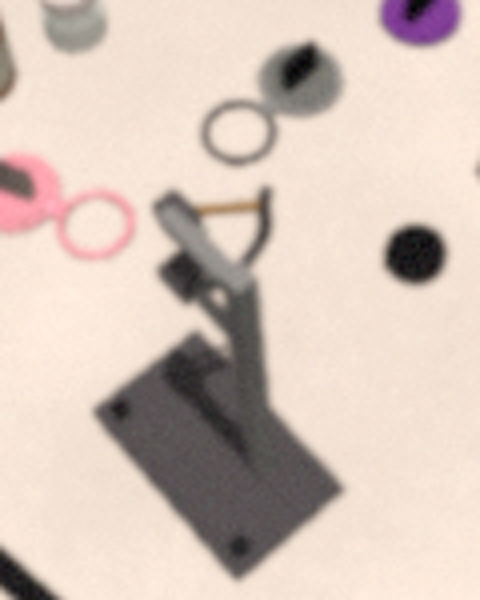

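The crop shows a round grey disc with a black fin and its eye towards +x, so it's the right paddle. The stand's hook has its nose at the bottom of the picture (world −x), its shank towards +x and the post at +y.

```bash
cat >> h.py <<'E'
def goal(P,yaw,pitch=0,s=None):
    """P: TCP target; yaw: direction of paddle x in world; tool down, tool x = paddle y * sgn. pitch>0: nose (paddle +x) down. prints tool-frame shift & turn"""
    s=s or manip.state(); R0=q2R(s['tool_rot'])
    best=None
    for sg in(1,-1):
        px=np.array([np.cos(yaw),np.sin(yaw),0]);py=np.array([-np.sin(yaw),np.cos(yaw),0])
        tx=sg*py;tz=np.array([0,0,-1.]);R=np.c_[tx,np.cross(tz,tx),tz]
        R=Ro.from_rotvec(pitch*py).as_matrix()@R
        rv=Ro.from_matrix(R0.T@R).as_rotvec()
        if best is None or np.linalg.norm(rv)<np.linalg.norm(best): best=rv
    d=R0.T@(np.array(P)-s['tool_pos'])
    print('d mm',(d*1000).round(1),'rot',best.round(4),'joint6',s['joint_pos'][5].round(2))
E
python3 - <<'E'
from h import *
f=grab('wrist','w0'); s=manip.state(); R=q2R(s['tool_rot'])
print(R.T@(f['xyz']-s['tool_pos']), R.T@q2R(f['rotation']),f['K'][0,0])
goal([.47,-.16,.22],0.0)
E
```

```text
[ 0.00112304 -0.06867942 -0.14312011] [[ 9.99999205e-01 -1.24726951e-03  1.83338132e-04]
 [-1.14990001e-03 -9.62045293e-01 -2.72887398e-01]
 [ 5.16743719e-04  2.72886970e-01 -9.62045963e-01]] 268.2612207852722
d mm [-621.7  496.6   11.3] rot [-0.0004  0.0016 -0.3338] joint6 -0.12
```

```bash
R='' ; python3 -m handwheel '[{"dx":-0.06,"dy":0.04,"dz":0,"az":-0.1},{"dx":-0.12,"dy":0.09,"dz":0,"az":-0.2},{"dx":-0.17,"dy":0.13,"dz":0,"az":-0.334},{"dx":-0.22,"dy":0.17,"dz":0,"az":-0.334},{"dx":-0.27,"dy":0.21,"dz":0,"az":-0.334}]'; python3 -c "
from h import *
goal([.47,-.16,.22],0.0)"
```

```text
d mm [-621.7  496.6   11.3] rot [-0.0004  0.0016 -0.3338] joint6 -0.12invalid input at $[0]: expected keys dx, dy, dz, ax, ay, az
```

All keys are needed.

```bash
python3 -m handwheel '[{"dx":-0.04,"dy":0.03,"dz":0,"ax":0,"ay":0,"az":-0.1},{"dx":-0.09,"dy":0.07,"dz":0,"ax":0,"ay":0,"az":-0.2},{"dx":-0.135,"dy":0.105,"dz":0,"ax":0,"ay":0,"az":-0.334},{"dx":-0.18,"dy":0.14,"dz":0,"ax":0,"ay":0,"az":-0.334},{"dx":-0.225,"dy":0.18,"dz":0,"ax":0,"ay":0,"az":-0.334}]'; python3 -c "
from h import *
goal([.47,-.16,.22],0.0)"
```

```text
time: 0.78
tool_pos: [0.3011, 0.3172, 0.231]
tool_rot: [0.0, 0.707, 0.708, 0.0]
contact_force: [0.5, 0.3, -0.6]
gripper_width: 0.999
d mm [-477.4  168.3   11.1] rot [0.0002 0.0001 0.0013] joint6 -0.93
```

```bash
python3 -m handwheel '[{"dx":-0.05,"dy":0.02,"dz":0,"ax":0,"ay":0,"az":0},{"dx":-0.11,"dy":0.04,"dz":0,"ax":0,"ay":0,"az":0},{"dx":-0.165,"dy":0.06,"dz":0,"ax":0,"ay":0,"az":0},{"dx":-0.22,"dy":0.08,"dz":0,"ax":0,"ay":0,"az":0},{"dx":-0.275,"dy":0.10,"dz":0,"ax":0,"ay":0,"az":0}]'; python3 -m handwheel '[{"dx":-0.055,"dy":0.02,"dz":0,"ax":0,"ay":0,"az":0},{"dx":-0.11,"dy":0.04,"dz":0.01,"ax":0,"ay":0,"az":0},{"dx":-0.165,"dy":0.06,"dz":0.01,"ax":0,"ay":0,"az":0},{"dx":-0.202,"dy":0.068,"dz":0.01,"ax":0,"ay":0,"az":0},{"dx":-0.202,"dy":0.068,"dz":0.01,"ax":0,"ay":0,"az":0}]'; python3 -c "
from h import *
goal([.47,-.16,.22],0.0)
f=grab('wrist','w1')
cv2.imwrite('pics/w1b.png',np.clip(cv2.resize(f['image'],None,fx=1.5,fy=1.5)*1.6,0,255).astype(np.uint8))"
```

```text
time: 1.4
tool_pos: [0.4013, 0.0421, 0.2313]
tool_rot: [0.0, 0.707, 0.707, 0.0]
contact_force: [0.4, 0.1, 0.3]
gripper_width: 1.001
time: 2.02
tool_pos: [0.4691, -0.16, 0.2208]
tool_rot: [-0.001, 0.708, 0.706, -0.0]
contact_force: [-0.3, 1.1, -0.1]
gripper_width: 1.002
d mm [0.  0.9 0.8] rot [-0.0012 -0.0005 -0.0035] joint6 -2.05
```

View pics/w1b.png

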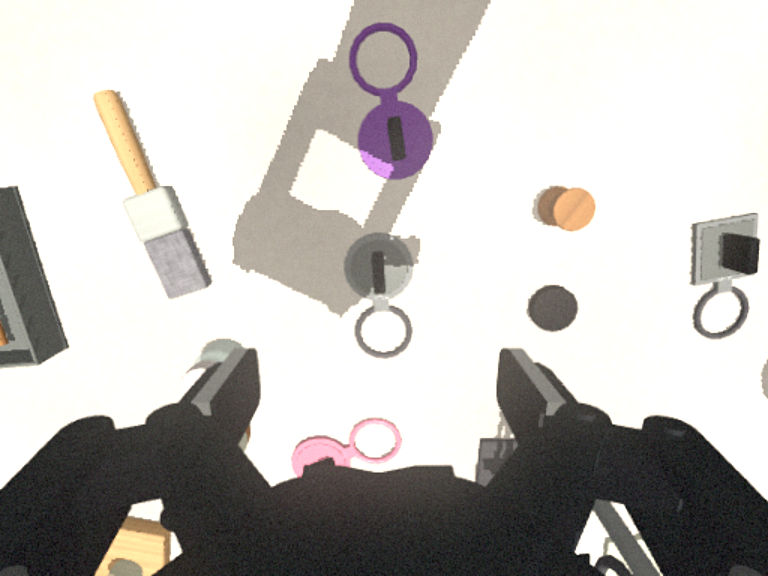

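Wrist view: fin top at about (252,181), ring at about (256,221), both in native pixels. The fingers are at the bottom, and image-down is world +x. I'll take an enlarged crop.

```bash
python3 - <<'E'
from h import *
f=load('w1'); u0,v0=220,145
c=f['image'][v0:v0+100,u0:u0+66]
cv2.imwrite('pics/c3.png',np.clip(cv2.resize(c,None,fx=6,fy=6,interpolation=cv2.INTER_CUBIC)*1.6,0,255).astype(np.uint8))
E
```

```text
(no output)
```

View pics/c3.png

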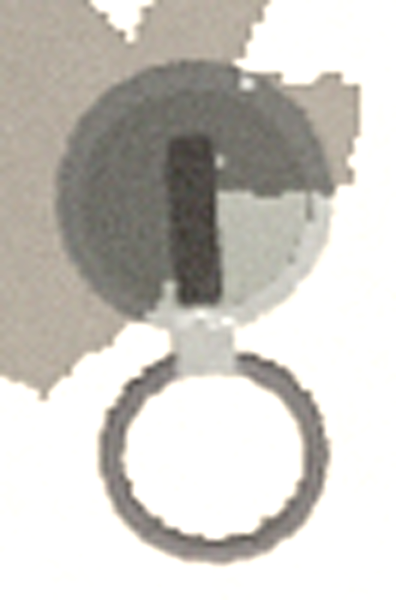

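```bash
python3 - <<'E'
from h import *
f=load('w1'); p=lambda x,y,z:pix(f,220+x/6-.42,145+y/6-.42,z)
D=p(196,193,.006);E=p(213.5,455,.003);print('disc',D,'eye',E,np.linalg.norm((E-D)[:2]))
print('disc edges',[p(x,193,.006)[1] for x in(57,335)],[p(196,y,.006)[0] for y in(60,327)])
print('ring edges',[p(x,455,.003)[1] for x in(99,328)],p(213,562,.003)[0])
print('fin top ends',p(190,138,.036),p(198,300,.036))
d=(E-D);print('yaw',np.arctan2(d[1],d[0]))
# image-right-side fin from top
t=load('top0');q=lambda x,y,z:pix(t,285+x/4.4-.4,165+y/4.4-.4,z)
print('top cam disc',q(193.5,268,.006),'eye',q(185,137,.003),'fin',q(199,267,.036))
E
```

```text
disc [ 0.48410422 -0.1584594   0.006     ] eye [ 0.54959133 -0.15435925  0.003     ] 0.06561533751698946
disc edges [np.float64(-0.19018541455344867), np.float64(-0.1267316622520795)] [np.float64(0.4536538646303263), np.float64(0.5162033989485809)]
ring edges [np.float64(-0.1819731214444231), np.float64(-0.12673843112913302)] 0.577924718347388
fin top ends [ 0.46544809 -0.15971658  0.036     ] [ 0.50050984 -0.15811497  0.036     ]
yaw 0.06252840521781855
top cam disc [ 0.48614848 -0.16065824  0.006     ] eye [ 0.55027538 -0.15622307  0.003     ] fin [ 0.4867501  -0.15894966  0.036     ]
```

```bash
python3 -c "
from h import *
goal([.4855,-.159,.010],0.063)"
```

```text
d mm [ -0.5  16.8 210.7] rot [-0.0011 -0.001  -0.0649] joint6 -2.05
```

```bash
python3 -m handwheel '[{"dx":0,"dy":0.016,"dz":0.04,"ax":0,"ay":0,"az":-0.065},{"dx":-0.0005,"dy":0.0165,"dz":0.09,"ax":0,"ay":0,"az":-0.065},{"dx":-0.0005,"dy":0.0165,"dz":0.14,"ax":0,"ay":0,"az":-0.065},{"dx":-0.0005,"dy":0.0165,"dz":0.18,"ax":0,"ay":0,"az":-0.065},{"dx":-0.0005,"dy":0.0165,"dz":0.18,"ax":0,"ay":0,"az":-0.065}]' 0; python3 -c "
from h import *
goal([.4855,-.159,.010],0.063)
f=grab('wrist','w2')
cv2.imwrite('pics/w2b.png',np.clip(cv2.resize(f['image'],None,fx=1.5,fy=1.5)*1.6,0,255).astype(np.uint8))"
```

```text
time: 2.7
tool_pos: [0.4825, -0.1557, 0.0378]
tool_rot: [-0.004, 0.683, 0.73, -0.001]
contact_force: [2.0, -0.4, -0.9]
gripper_width: 0.996
d mm [-3.6  3.  27.7] rot [-0.0072 -0.0044  0.0038] joint6 -2.1
```

View pics/w2b.png

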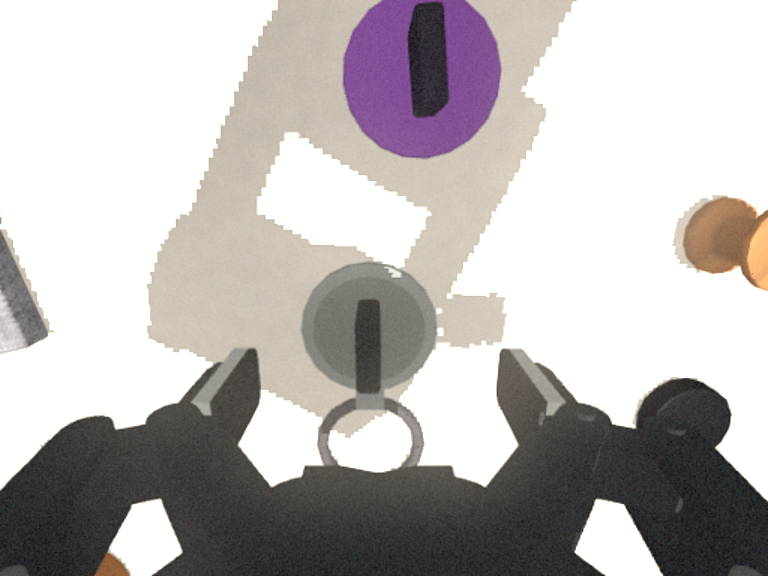

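Fin is at about (368,345) in the enlarged picture, slightly left of the finger midline at 378. That agrees with the −3.6 mm dx computed, so I'll descend the rest.

```bash
python3 -m handwheel '[{"dx":0,"dy":0,"dz":0,"ax":0,"ay":0,"az":0},{"dx":0,"dy":0,"dz":0.01,"ax":0,"ay":0,"az":0}]'; python3 -c "
from h import *
goal([.4855,-.159,.010],0.063)"
```

```text
time: 3.0
tool_pos: [0.4882, -0.1595, 0.0344]
tool_rot: [0.003, 0.684, 0.73, 0.001]
contact_force: [1.2, 0.2, -0.6]
gripper_width: 1.004
d mm [ 0.8 -2.8 24.3] rot [0.0057 0.0033 0.0025] joint6 -2.1
```

```bash
python3 -m handwheel '[{"dx":0,"dy":0,"dz":0.01,"ax":0,"ay":0,"az":0},{"dx":0,"dy":0,"dz":0.02,"ax":0,"ay":0,"az":0},{"dx":0,"dy":0,"dz":0.021,"ax":0,"ay":0,"az":0},{"dx":0,"dy":0,"dz":0.021,"ax":0,"ay":0,"az":0}]'; python3 -c "
from h import *
goal([.4855,-.159,.010],0.063)
f=grab('wrist','w3')
cv2.imwrite('pics/w3b.png',np.clip(cv2.resize(f['image'],None,fx=1.5,fy=1.5)*1.6,0,255).astype(np.uint8))"
```

```text
time: 3.5
tool_pos: [0.4856, -0.1585, 0.0101]
tool_rot: [-0.0, 0.684, 0.73, -0.0]
contact_force: [0.8, -0.2, -0.5]
gripper_width: 0.999
d mm [-0.5 -0.1  0.1] rot [-0.0004 -0.0002  0.0021] joint6 -2.1
```

View pics/w3b.png

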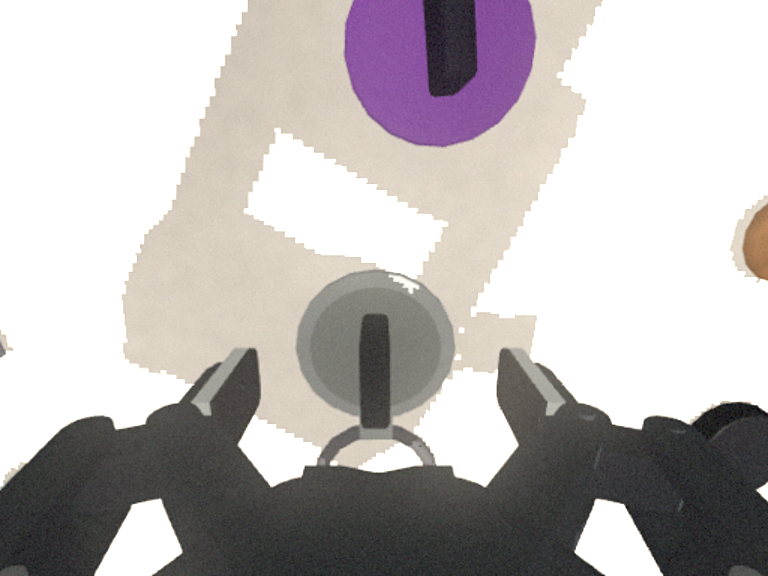

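The fin is centred between the pads: 375 against the midline at 379. Closing.

```bash
python3 -m handwheel '[{"dx":0,"dy":0,"dz":0,"ax":0,"ay":0,"az":0},{"dx":0,"dy":0,"dz":0,"ax":0,"ay":0,"az":0},{"dx":0,"dy":0,"dz":0,"ax":0,"ay":0,"az":0},{"dx":0,"dy":0,"dz":0,"ax":0,"ay":0,"az":0},{"dx":0,"dy":0,"dz":0,"ax":0,"ay":0,"az":0}]' 255;python3 -m handwheel '[{"dx":0,"dy":0,"dz":0,"ax":0,"ay":0,"az":0},{"dx":0,"dy":0,"dz":0,"ax":0,"ay":0,"az":0},{"dx":0,"dy":0,"dz":0,"ax":0,"ay":0,"az":0}]'
```

```text
time: 4.18
tool_pos: [0.4859, -0.1586, 0.0105]
tool_rot: [0.0, 0.684, 0.73, 0.0]
contact_force: [-0.6, -0.1, -0.2]
gripper_width: 0.109
time: 4.55
tool_pos: [0.4859, -0.1586, 0.0105]
tool_rot: [0.0, 0.684, 0.73, 0.0]
contact_force: [-0.5, -0.8, 2.4]
gripper_width: 0.1
```

```bash
python3 - <<'E'
from h import *
for n in('top0','scene0'):
    f=load(n);g=f['z_map'];K=np.array(f['K']);H,W=g.shape
    vv,uu=np.mgrid[0:H,0:W]
    p=cv2.undistortPoints(np.stack([uu,vv],-1).reshape(-1,1,2).astype(float),K,np.array([f['k1'],0,0,0,0.]))[:,0]
    P=f['xyz']+(np.c_[p[:,0],-p[:,1],-np.ones(len(p))]*g.reshape(-1,1))@q2R(f['rotation']).T
    ok=(g.ravel()>0)&(P[:,2]>.15)&(P[:,0]>.58)&(P[:,0]<.8)&(P[:,1]>-.1)&(P[:,1]<.12)
    Q=P[ok];I=f['image'].reshape(-1,3)[ok]
    uv=np.c_[uu.ravel(),vv.ravel()][ok]
    print(n,len(Q))
    hsv=cv2.cvtColor(I[None],cv2.COLOR_BGR2HSV)[0]
    br=(hsv[:,1]>90)
    print('brass',br.sum());B=Q[br];o=np.argsort(B[:,0]);print(B[o][::max(1,len(B)//12)].round(4))
    T=Q[Q[:,2]>.262];print('top bar: x',T[:,0].min(),T[:,0].max(),'y',T[:,1].min(),T[:,1].max(),T[:,2].max())
    o=np.argsort(Q[:,0])[:14];print(np.c_[uv[o],Q[o].round(4)])
E
```

```text
top0 903
brass 124
[[ 0.6491 -0.004   0.2113]
 [ 0.6549 -0.0039  0.2171]
 [ 0.659  -0.0039  0.2224]
 [ 0.6629 -0.0068  0.162 ]
 [ 0.6667 -0.0055  0.2271]
 [ 0.6711 -0.0021  0.2302]
 [ 0.6744 -0.0065  0.1607]
 [ 0.6782 -0.0071  0.2369]
 [ 0.6807 -0.0037  0.2403]
 [ 0.6833 -0.002   0.2433]
 [ 0.6863 -0.002   0.245 ]
 [ 0.6892 -0.0019  0.2471]
 [ 0.6915 -0.0036  0.2513]]
top bar: x 0.6934404932641589 0.7102777277747926 y -0.015019051233238895 0.05632562895611855 0.2750966402306563
[[ 2.560e+02  1.340e+02  6.412e-01 -4.200e-03  2.160e-01]
 [ 2.540e+02  1.340e+02  6.413e-01 -7.000e-04  2.152e-01]
 [ 2.550e+02  1.340e+02  6.413e-01 -2.500e-03  2.153e-01]
 [ 2.570e+02  1.340e+02  6.414e-01 -5.900e-03  2.152e-01]
 [ 2.560e+02  1.370e+02  6.418e-01 -3.800e-03  1.845e-01]
 [ 2.550e+02  1.350e+02  6.419e-01 -2.300e-03  2.031e-01]
 [ 2.560e+02  1.360e+02  6.420e-01 -3.900e-03  1.930e-01]
 [ 2.570e+02  1.370e+02  6.421e-01 -5.600e-03  1.834e-01]
 [ 2.560e+02  1.350e+02  6.422e-01 -4.000e-03  2.017e-01]
 [ 2.570e+02  1.350e+02  6.424e-01 -5.700e-03  2.007e-01]
 [ 2.560e+02  1.330e+02  6.425e-01 -4
[... 874 characters left out ...]
01]
 [ 2.360e+02  1.970e+02  6.423e-01 -4.500e-03  2.159e-01]
 [ 2.370e+02  1.980e+02  6.426e-01 -7.000e-04  2.167e-01]
 [ 2.370e+02  1.990e+02  6.427e-01 -8.000e-04  2.125e-01]
 [ 2.370e+02  2.000e+02  6.437e-01  2.000e-04  2.106e-01]
 [ 2.350e+02  1.970e+02  6.439e-01 -5.900e-03  2.159e-01]
 [ 2.370e+02  2.040e+02  6.445e-01  1.000e-04  1.938e-01]
 [ 2.370e+02  2.010e+02  6.445e-01  1.000e-03  2.082e-01]
 [ 2.370e+02  2.030e+02  6.446e-01  6.000e-04  1.990e-01]
 [ 2.370e+02  2.020e+02  6.446e-01  9.000e-04  2.039e-01]
 [ 2.360e+02  1.980e+02  6.447e-01 -1.400e-03  2.182e-01]
 [ 2.370e+02  2.070e+02  6.452e-01  2.000e-04  1.813e-01]
 [ 2.360e+02  1.990e+02  6.453e-01 -1.000e-03  2.152e-01]]
```

```bash
python3 - <<'E'
from h import *
f=load('top0');c=f['image'][80:145,215:275]
cv2.imwrite('pics/c5.png',np.clip(cv2.resize(c,None,fx=9,fy=9,interpolation=cv2.INTER_CUBIC)*1.8,0,255).astype(np.uint8))
g=load('scene0');c=g['image'][190:245,200:250]
cv2.imwrite('pics/c6.png',np.clip(cv2.resize(c,None,fx=10,fy=10,interpolation=cv2.INTER_CUBIC)*1.8,0,255).astype(np.uint8))
E
```

```text
(no output)
```

View pics/c5.png

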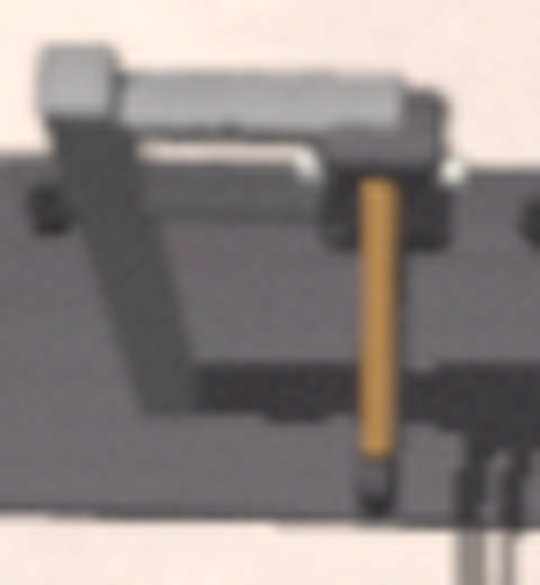

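View pics/c6.png

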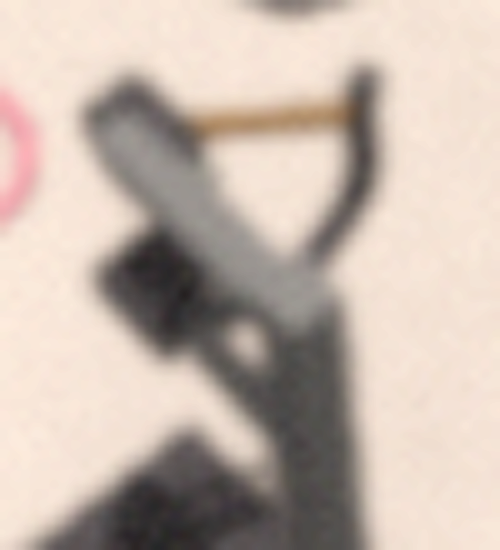

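The nose is at x≈0.645, y≈−0.003, z top 0.217 (agrees with 154+63). The gate lies along y≈−0.003 with the expected 45° slope, so hook_seat ≈ (0.671, −0.003, 0.154) and its x runs roughly along world x. Lifting now.

```bash
python3 -m handwheel '[{"dx":0,"dy":0,"dz":-0.03,"ax":0,"ay":0,"az":0},{"dx":0,"dy":0,"dz":-0.08,"ax":0,"ay":0,"az":0},{"dx":0,"dy":0,"dz":-0.14,"ax":0,"ay":0,"az":0.03},{"dx":0,"dy":0,"dz":-0.20,"ax":0,"ay":0,"az":0.065},{"dx":0,"dy":0,"dz":-0.25,"ax":0,"ay":0,"az":0.065}]'; python3 -c "
from h import *
goal([.574,-.003,.260],0.0)
f=grab('wrist','w4')
cv2.imwrite('pics/w4b.png',np.clip(cv2.resize(f['image'],None,fx=1.5,fy=1.5)*1.6,0,255).astype(np.uint8))"
```

```text
time: 5.18
tool_pos: [0.4855, -0.1584, 0.2623]
tool_rot: [0.0, 0.707, 0.707, 0.0]
contact_force: [0.2, -0.4, -0.9]
gripper_width: 0.103
d mm [155.4  88.5   2.3] rot [0.0007 0.0003 0.    ] joint6 -2.03
```

View pics/w4b.png

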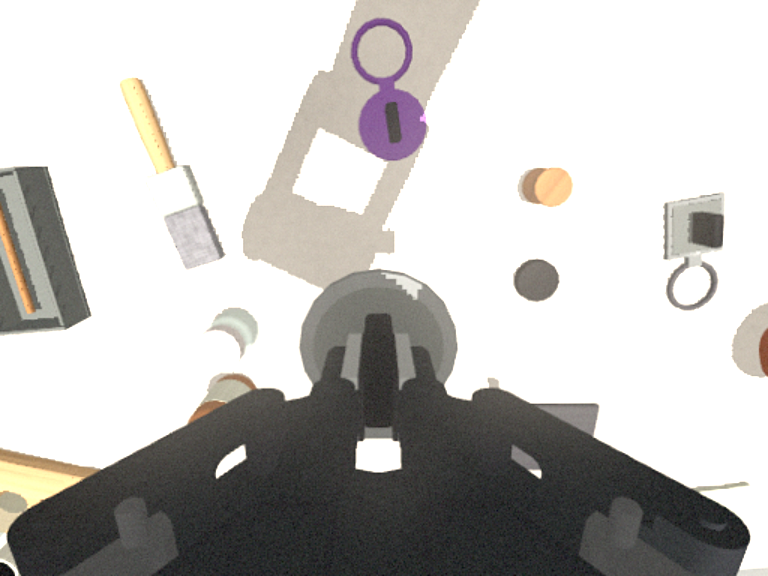

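The paddle is held: the disc centre is at (379,342) in the enlarged picture, on the finger midline. Moving it over the hook, first to a position short of it so I can check the eye.

```bash
python3 -m handwheel '[{"dx":0.04,"dy":0.0,"dz":0,"ax":0,"ay":0,"az":0},{"dx":0.09,"dy":0,"dz":0,"ax":0,"ay":0,"az":0},{"dx":0.135,"dy":0,"dz":0,"ax":0,"ay":0,"az":0},{"dx":0.155,"dy":0.0,"dz":0,"ax":0,"ay":0,"az":0},{"dx":0.155,"dy":0.02,"dz":0,"ax":0,"ay":0,"az":0}]'; python3 -m handwheel '[{"dx":0,"dy":0.03,"dz":0,"ax":0,"ay":0,"az":0},{"dx":0,"dy":0.05,"dz":0,"ax":0,"ay":0,"az":0},{"dx":0,"dy":0.0685,"dz":0,"ax":0,"ay":0,"az":0},{"dx":0,"dy":0.0685,"dz":0,"ax":0,"ay":0,"az":0},{"dx":0,"dy":0.0685,"dz":0,"ax":0,"ay":0,"az":0}]';python3 - <<'E'
from h import *
goal([.574,-.003,.260],0.0)
f=grab('top','t5');g=grab('scene','s5')
c=f['image'][80:200,205:305];d=g['image'][150:250,190:290]
I=np.hstack([cv2.resize(c,(400,480),interpolation=cv2.INTER_CUBIC),cv2.resize(d,(400,400),interpolation=cv2.INTER_CUBIC)[:480] if 0 else cv2.resize(d,(400,480))])
d=cv2.resize(d,(400,400),interpolation=cv2.INTER_CUBIC);d=np.vstack([d,np.zeros((80,400,3),np.uint8)])
I=np.hstack([cv2.resize(c,(400,480),interpolation=cv2.INTER_CUBIC),d])
cv2.imwrite('pics/c7.png',np.clip(I*1.8,0,255).astype(np.uint8))
print('eye exp top',proj(f,[.638,-.003,.2525]),'scene',proj(g,[.638,-.003,.2525]))
E
```

```text
time: 5.85
tool_pos: [0.5049, -0.0018, 0.2593]
tool_rot: [-0.001, 0.706, 0.708, -0.0]
contact_force: [0.3, 0.4, -0.8]
gripper_width: 0.104
time: 6.48
tool_pos: [0.5734, -0.0034, 0.2595]
tool_rot: [-0.001, 0.707, 0.707, -0.001]
contact_force: [-0.6, -0.1, -1.0]
gripper_width: 0.102
d mm [ 0.4  0.6 -0.5] rot [-0.0017 -0.0002  0.0003] joint6 -1.71
eye exp top (np.float64(254.9523379391171), np.float64(131.64468048363463)) scene (np.float64(237.29699328912264), np.float64(187.27091517202552))
```

View pics/c7.png

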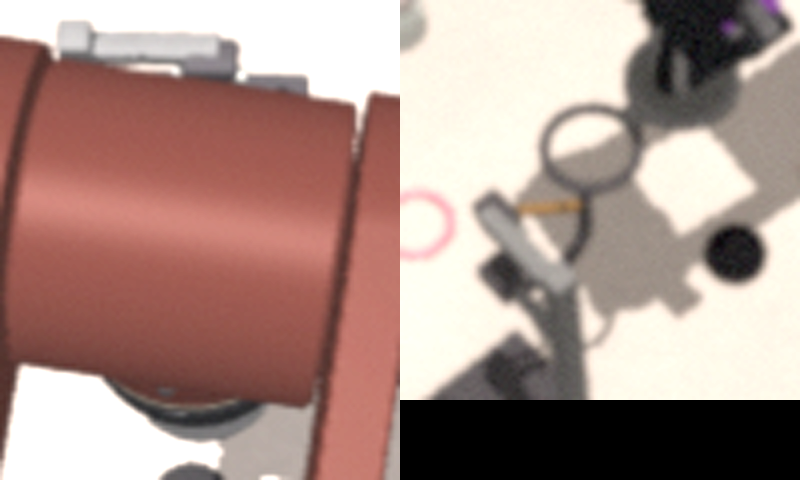

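Scene view: the ring centre is at (238.0,186.9), against (237.3,187.3) predicted from the grasp, so the paddle sits as expected. Next I check the nose tip in the same camera, then descend.

```bash
python3 - <<'E'
from h import *
g=load('s5')
for P in([.645,-.003,.217],[.648,-.003,.217],[.645,-.006,.217],[.651,-.003,.208]):print(P,proj(g,P))
goal([.574,-.003,.235],0.0)
E
python3 -m handwheel '[{"dx":0,"dy":0.0005,"dz":0.01,"ax":0,"ay":0,"az":0},{"dx":0,"dy":0.0005,"dz":0.02,"ax":0,"ay":0,"az":0},{"dx":0,"dy":0.0005,"dz":0.025,"ax":0,"ay":0,"az":0},{"dx":0,"dy":0.0005,"dz":0.025,"ax":0,"ay":0,"az":0}]'
python3 - <<'E'
from h import *
g=grab('scene','s6')
d=g['image'][160:240,200:280]
cv2.imwrite('pics/c8.png',np.clip(cv2.resize(d,(560,560),interpolation=cv2.INTER_CUBIC)*1.8,0,255).astype(np.uint8))
E
```

```text
[0.645, -0.003, 0.217] (np.float64(235.45552099826034), np.float64(197.89889352637869))
[0.648, -0.003, 0.217] (np.float64(234.39901572795733), np.float64(198.7064824317305))
[0.645, -0.006, 0.217] (np.float64(234.5470823590316), np.float64(197.01246531801704))
[0.651, -0.003, 0.208] (np.float64(233.53309600225515), np.float64(201.60813485740098))
d mm [ 0.5  0.5 25. ] rot [-0.0006 -0.0001  0.0001] joint6 -1.71
time: 7.08
tool_pos: [0.5739, -0.0035, 0.2345]
tool_rot: [-0.001, 0.707, 0.707, -0.001]
contact_force: [-1.4, 0.2, -0.3]
gripper_width: 0.105
```

View pics/c8.png

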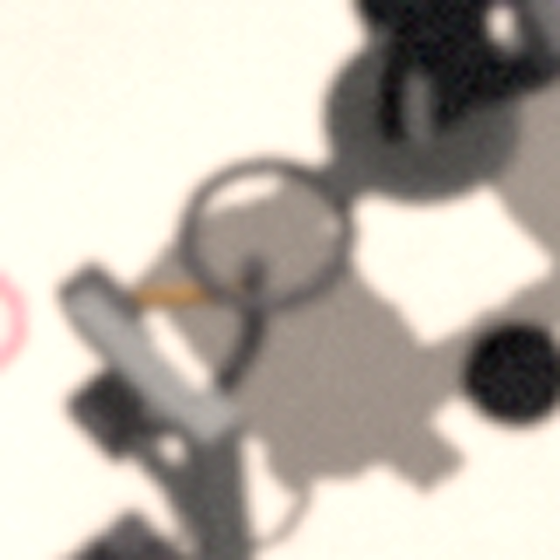

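The nose tip at (255,258) in the crop lies inside the ring's opening, behind its far rim. Pushing down in stages.

```bash
python3 -m handwheel '[{"dx":0,"dy":0,"dz":0.006,"ax":0,"ay":0,"az":0},{"dx":0,"dy":0,"dz":0.012,"ax":0,"ay":0,"az":0},{"dx":0,"dy":0,"dz":0.018,"ax":0,"ay":0,"az":0},{"dx":0,"dy":0,"dz":0.024,"ax":0,"ay":0,"az":0},{"dx":0,"dy":0,"dz":0.024,"ax":0,"ay":0,"az":0}]'
python3 - <<'E'
from h import *
print(manip.state()['contact_force'],manip.state()['ft_torque'])
g=grab('scene','s7')
d=g['image'][160:240,200:280]
cv2.imwrite('pics/c9.png',np.clip(cv2.resize(d,(560,560),interpolation=cv2.INTER_CUBIC)*1.8,0,255).astype(np.uint8))
E
```

```text
time: 7.75
tool_pos: [0.5736, -0.0034, 0.2098]
tool_rot: [-0.001, 0.707, 0.707, -0.001]
contact_force: [-2.1, -0.2, -0.8]
gripper_width: 0.107
[-2.11462404 -0.16180872 -0.77223561] [0.03397679 0.41962181 0.01987166]
```

View pics/c9.png

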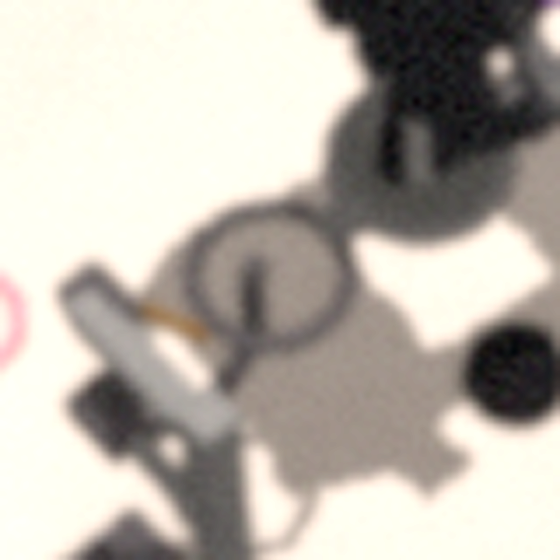

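The nose stands in the ring and the gate is swung inwards (tip at about (205,335)), at only about 2 N. Continuing.

```bash
python3 -m handwheel '[{"dx":0,"dy":0,"dz":0.008,"ax":0,"ay":0,"az":0},{"dx":0,"dy":0,"dz":0.016,"ax":0,"ay":0,"az":0},{"dx":0,"dy":0,"dz":0.024,"ax":0,"ay":0,"az":0},{"dx":0,"dy":0,"dz":0.031,"ax":0,"ay":0,"az":0},{"dx":0,"dy":0,"dz":0.034,"ax":0,"ay":0,"az":0}]'
python3 - <<'E'
from h import *
print(manip.state()['contact_force'],manip.state()['ft_torque'])
g=grab('scene','s8')
d=g['image'][160:240,200:280]
cv2.imwrite('pics/c10.png',np.clip(cv2.resize(d,(560,560),interpolation=cv2.INTER_CUBIC)*1.8,0,255).astype(np.uint8))
E
```

```text
time: 8.43
tool_pos: [0.5744, -0.0035, 0.1764]
tool_rot: [-0.0, 0.707, 0.707, -0.0]
contact_force: [0.9, 0.2, -0.7]
gripper_width: 0.108
[ 0.88312643  0.24013895 -0.7459987 ] [ 0.01207698  0.02035046 -0.00456646]
```

View pics/c10.png

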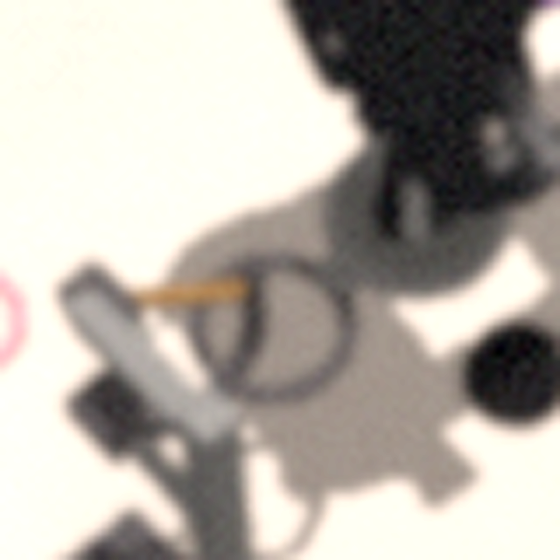

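The gate has sprung shut on the nose, above the ring's far rim. Before letting go I'll tilt the head down about 0.5 rad about the rim, so the drop is gentle.

```bash
python3 -m handwheel '[{"dx":0,"dy":0,"dz":0.011,"ax":-0.125,"ay":0,"az":0},{"dx":0,"dy":0.001,"dz":0.022,"ax":-0.25,"ay":0,"az":0},{"dx":0,"dy":0.0035,"dz":0.033,"ax":-0.375,"ay":0,"az":0},{"dx":0,"dy":0.007,"dz":0.0435,"ax":-0.5,"ay":0,"az":0},{"dx":0,"dy":0.007,"dz":0.0435,"ax":-0.5,"ay":0,"az":0}]'
python3 - <<'E'
from h import *
print(manip.state()['contact_force'],manip.state()['ft_torque'])
g=grab('scene','s9')
d=g['image'][160:240,200:280]
cv2.imwrite('pics/c11.png',np.clip(cv2.resize(d,(560,560),interpolation=cv2.INTER_CUBIC)*1.8,0,255).astype(np.uint8))
E
```

```text
time: 9.1
tool_pos: [0.5794, -0.0032, 0.1316]
tool_rot: [0.173, 0.686, 0.685, 0.174]
contact_force: [0.3, 0.3, -0.9]
gripper_width: 0.103
[ 0.33615138  0.31732771 -0.88682811] [-0.07004495  0.32394278 -0.03182928]
```

View pics/c11.png

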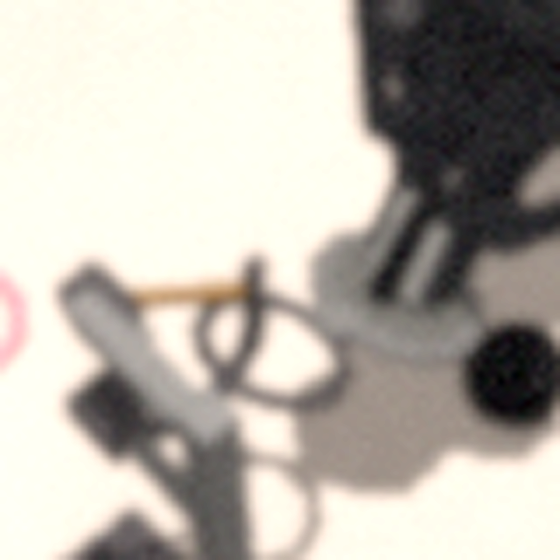

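Ring tilted, still threaded on the nose under the closed gate. Letting go.

```bash
python3 -m handwheel '[{"dx":0,"dy":0,"dz":0,"ax":0,"ay":0,"az":0},{"dx":0,"dy":0,"dz":0,"ax":0,"ay":0,"az":0},{"dx":0,"dy":0,"dz":0,"ax":0,"ay":0,"az":0},{"dx":0,"dy":0,"dz":0,"ax":0,"ay":0,"az":0},{"dx":0,"dy":0,"dz":0,"ax":0,"ay":0,"az":0}]' 0
python3 - <<'E'
from h import *
g=grab('scene','s10')
d=g['image'][160:240,200:280]
cv2.imwrite('pics/c12.png',np.clip(cv2.resize(d,(560,560),interpolation=cv2.INTER_CUBIC)*1.8,0,255).astype(np.uint8))
E
```

```text
time: 9.78
tool_pos: [0.5817, -0.0035, 0.1338]
tool_rot: [0.175, 0.685, 0.685, 0.175]
contact_force: [-0.6, -0.3, 0.4]
gripper_width: 0.999
```

View pics/c12.png

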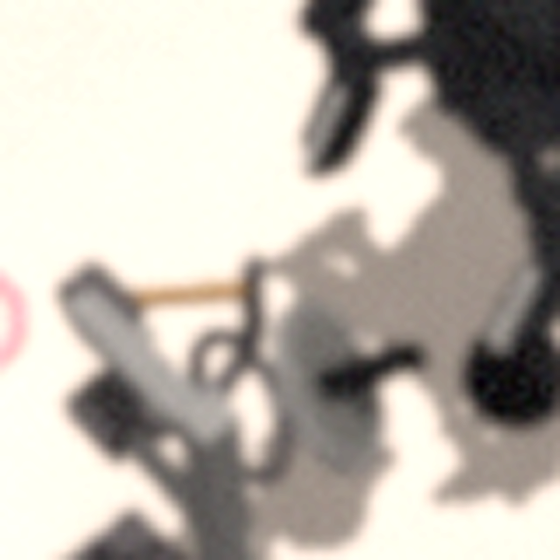

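The paddle has swung down and hangs by its ring, with the fin pointing between the open fingers. Backing straight out along the tool axis.

```bash
python3 -m handwheel '[{"dx":0,"dy":0,"dz":-0.02,"ax":0,"ay":0,"az":0},{"dx":0,"dy":0,"dz":-0.05,"ax":0,"ay":0,"az":0},{"dx":0,"dy":0,"dz":-0.09,"ax":0,"ay":0,"az":0},{"dx":0,"dy":-0.03,"dz":-0.13,"ax":0,"ay":0,"az":0},{"dx":0,"dy":-0.06,"dz":-0.16,"ax":0,"ay":0,"az":0}]'
python3 -m handwheel '[{"dx":0,"dy":-0.03,"dz":0,"ax":0,"ay":0,"az":0},{"dx":0,"dy":-0.05,"dz":0,"ax":0,"ay":0,"az":0},{"dx":0,"dy":-0.05,"dz":0,"ax":0,"ay":0,"az":0},{"dx":0,"dy":-0.05,"dz":0,"ax":0,"ay":0,"az":0},{"dx":0,"dy":-0.05,"dz":0,"ax":0,"ay":0,"az":0}]'
python3 -m handwheel '[{"dx":0,"dy":0,"dz":0,"ax":0,"ay":0,"az":0},{"dx":0,"dy":0,"dz":0,"ax":0,"ay":0,"az":0},{"dx":0,"dy":0,"dz":0,"ax":0,"ay":0,"az":0},{"dx":0,"dy":0,"dz":0,"ax":0,"ay":0,"az":0},{"dx":0,"dy":0,"dz":0,"ax":0,"ay":0,"az":0}]'
python3 -m handwheel '[{"dx":0,"dy":0,"dz":0,"ax":0,"ay":0,"az":0},{"dx":0,"dy":0,"dz":0,"ax":0,"ay":0,"az":0},{"dx":0,"dy":0,"dz":0,"ax":0,"ay":0,"az":0},{"dx":0,"dy":0,"dz":0,"ax":0,"ay":0,"az":0},{"dx":0,"dy":0,"dz":0,"ax":0,"ay":0,"az":0}]'
python3 -m handwheel '[{"dx":0,"dy":0,"dz":0,"ax":0,"ay":0,"az":0},{"dx":0,"dy":0,"dz":0,"ax":0,"ay":0,"az":0},{"dx":0,"dy":0,"dz":0,"ax":0,"ay":0,"az":0},{"dx":0,"dy":0,"dz":0,"ax":0,"ay":0,"az":0},{"dx":0,"dy":0,"dz":0,"ax":0,"ay":0,"az":0}]' >/dev/null
cat > sw.py <<'E'
from h import *
import sys
g=grab('scene','s'+sys.argv[1]);t=grab('wrist','w'+sys.argv[1])
d=g['image'][150:260,190:290]
I=np.hstack([cv2.resize(d,(440,484),interpolation=cv2.INTER_CUBIC),cv2.resize(t['image'],(350,262)) if 0 else cv2.resize(t['image'][120:,80:432],(350,484))])
cv2.imwrite('pics/c'+sys.argv[1]+'.png',np.clip(I*1.8,0,255).astype(np.uint8))
E
python3 sw.py 20
```

```text
time: 10.45
tool_pos: [0.4515, -0.0035, 0.2472]
tool_rot: [0.176, 0.685, 0.685, 0.175]
contact_force: [1.0, -0.6, 1.2]
gripper_width: 1.001
time: 11.08
tool_pos: [0.409, -0.0035, 0.222]
tool_rot: [0.175, 0.685, 0.685, 0.175]
contact_force: [-0.6, -0.5, 0.2]
gripper_width: 0.998
time: 11.7
tool_pos: [0.4084, -0.0036, 0.2215]
tool_rot: [0.175, 0.685, 0.685, 0.175]
contact_force: [-0.6, 0.5, -0.7]
gripper_width: 1.002
time: 12.32
tool_pos: [0.4084, -0.0035, 0.2215]
tool_rot: [0.175, 0.685, 0.685, 0.175]
contact_force: [0.1, -0.4, -0.2]
gripper_width: 1.001
```

View pics/c20.png

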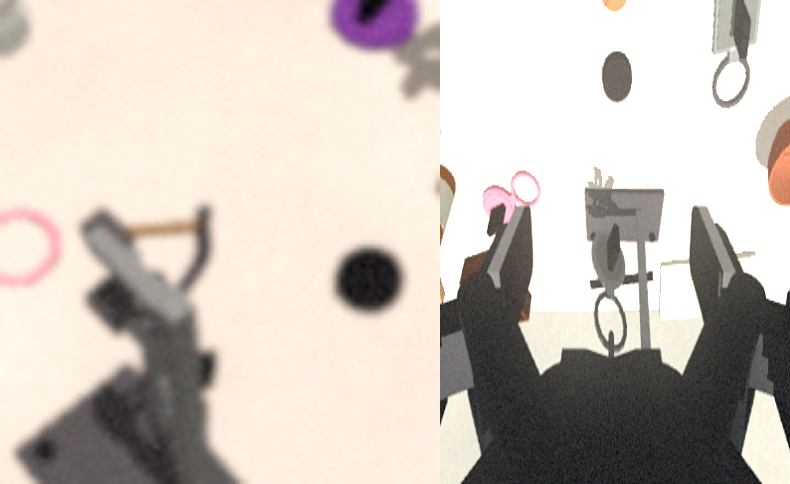

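The wrist view (right half) shows the paddle hanging below the hook with its ring at (610,320) threaded on the bend. In the scene view the gate is closed against the nose at (200,228). Now I check that it has come to rest.

```bash

for i in 1 2 3; do python3 -m handwheel '[{"dx":0,"dy":0,"dz":0,"ax":0,"ay":0,"az":0},{"dx":0,"dy":0,"dz":0,"ax":0,"ay":0,"az":0},{"dx":0,"dy":0,"dz":0,"ax":0,"ay":0,"az":0},{"dx":0,"dy":0,"dz":0,"ax":0,"ay":0,"az":0},{"dx":0,"dy":0,"dz":0,"ax":0,"ay":0,"az":0}]' >/dev/null; done
python3 sw.py 21
python3 -m handwheel '[{"dx":0,"dy":0,"dz":0,"ax":0,"ay":0,"az":0},{"dx":0,"dy":0,"dz":0,"ax":0,"ay":0,"az":0}]'
python3 sw.py 22
python3 - <<'E'
from h import *
for a,b in((20,21),(21,22)):
    for c in'sw':
        D=np.abs(load(f'{c}{a}')['image'].astype(int)-load(f'{c}{b}')['image']).max(2)
        r=D[190:290,150:300] if c=='s' else D[230:345,190:300]
        print(a,b,c,r.max(),(r>25).sum())
E
python3 -c "
from h import *
cv2.imwrite('pics/w22z.png',np.clip(cv2.resize(load('w22')['image'][220:350,200:320],None,fx=5,fy=4.5,interpolation=cv2.INTER_CUBIC)*1.6,0,255).astype(np.uint8))"
```

```text
time: 15.28
tool_pos: [0.4084, -0.0036, 0.2215]
tool_rot: [0.175, 0.685, 0.685, 0.175]
contact_force: [-0.4, -0.1, -0.4]
gripper_width: 1.002
20 21 s 82 67
20 21 w 132 481
21 22 s 42 20
21 22 w 122 362
```

View pics/w22z.png

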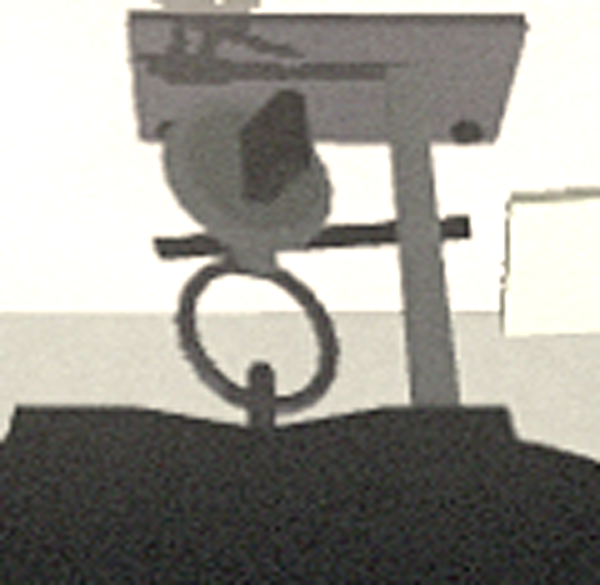

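The ring hangs on the hook's bend, but it is still swaying and yawing a little. I have time to let it settle.

```bash

for i in 1 2 3 4 5 6 7 8 9 10 11 12 13 14; do python3 -m handwheel '[{"dx":0,"dy":0,"dz":0,"ax":0,"ay":0,"az":0},{"dx":0,"dy":0,"dz":0,"ax":0,"ay":0,"az":0},{"dx":0,"dy":0,"dz":0,"ax":0,"ay":0,"az":0},{"dx":0,"dy":0,"dz":0,"ax":0,"ay":0,"az":0},{"dx":0,"dy":0,"dz":0,"ax":0,"ay":0,"az":0}]' >/dev/null; done
python3 sw.py 23
python3 -m handwheel '[{"dx":0,"dy":0,"dz":0,"ax":0,"ay":0,"az":0},{"dx":0,"dy":0,"dz":0,"ax":0,"ay":0,"az":0}]'
python3 sw.py 24
python3 - <<'E'
from h import *
for a,b in((22,23),(23,24)):
    for c in'sw':
        D=np.abs(load(f'{c}{a}')['image'].astype(int)-load(f'{c}{b}')['image']).max(2)
        r=D[190:290,150:300] if c=='s' else D[230:345,190:300]
        print(a,b,c,r.max(),(r>25).sum())
I=[cv2.resize(load(w)['image'][220:310,210:300],None,fx=4.2,fy=4.2,interpolation=cv2.INTER_CUBIC) for w in('w23','w24')]
cv2.imwrite('pics/w24z.png',np.clip(np.hstack(I)*1.6,0,255).astype(np.uint8))
E
```

```text
time: 24.48
tool_pos: [0.4084, -0.0036, 0.2215]
tool_rot: [0.175, 0.685, 0.685, 0.175]
contact_force: [-0.2, -0.1, -0.1]
gripper_width: 1.0
22 23 s 42 17
22 23 w 109 194
23 24 s 13 0
23 24 w 27 2
```

View pics/w24z.png

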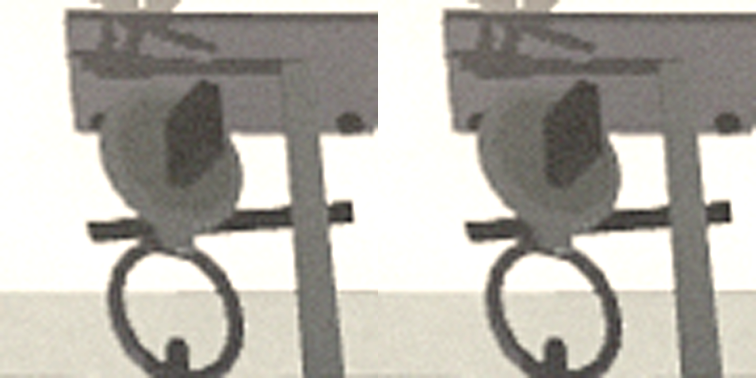

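View pics/c24.png

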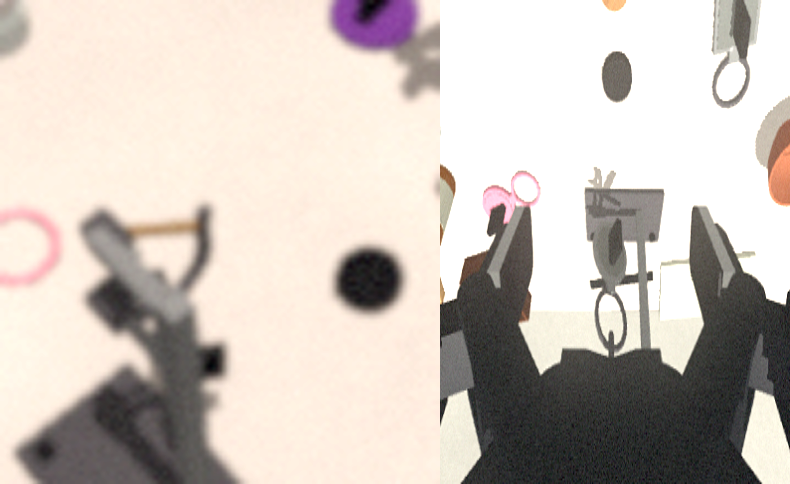

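The paddle is at rest, the gate is shut and the arm is clear. Handing in.

```bash
python3 -c "
from plant import manip
print(manip.job_done())"
```

```text
the job is handed in; nothing more can be done
None
```

The round-headed grey paddle now hangs in the snap hook, and I handed the job in at about 24.6 s of the 45 s allowed.

I gripped it by its fin and carried it level to the hook. I then pushed the ring eye down over the nose, reading about 2 N at my mid-push check, until the gate swung in and snapped shut above the rim. After tilting the head down about 0.5 rad I let go and backed the arm clear.

- **Final state:** The last pictures show the gate closed on the nose and the ring hanging in the bend. The gripper is about 0.2 m away and touching nothing.
- **Settling:** The paddle still swayed and yawed slightly at about 15 s. I waited until two frames about 0.3 s apart were practically identical. It hangs turned slightly about the vertical.
- **Blind spots and disagreements:** The arm hid the hook from the top camera during the push, so those checks rest on the scene camera. The ring and nose each showed about 1 pixel off prediction there, in the same direction. In the last pictures the post hides most of the hanging paddle from the scene camera, so only the wrist camera shows the ring itself.

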